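Nest the adapter sleeve loosely in the filter stand

ROBOT

A 7-joint arm with a two-finger parallel gripper is mounted at the origin on a cart in front of the work surface, level with it; the furniture and walls round the work are solid. World frame = base frame: x ahead of the robot, y to its left, z up, the work surface at z = 0. Lengths are in m, angles in rad, forces in N, time in s.
With the tool pointing down it reaches from about 0.4 to 0.85 m from the base axis. Payload 4.5 kg.
Tool frame: the origin (TCP) lies midway between the tips of the shut fingers; the grasp point (between the pads) lies 19 mm behind it; z points along the fingers, y is the direction in which the jaws open and shut (so a half turn about z gives the same grasp; the last joint's range is limited). The gripper opens to 88 mm and grips with 3 to 60 N. Pads are 18 mm wide; open, the fingers measure 123 mm over their backs; the gripper's body (75 mm by 187 mm) begins 45 mm behind the grasp point.
Start: joints at [1.159, 0.689, -0.195, 1.565, 0.157, 0.902, -0.215], TCP at [0.27, -0.564, 0.239] pointing down, gripper open.
Joint ranges: [-3.01, 3.01], [-0.46, 2.08], [-1.47, 1.51], [0.13, 2.56], [-1, 4.14], [0.04, 2.09], [-2.66, 2.66]. Speed limits (rad/s): [2.57, 2.57, 3.14, 3.14, 3.14, 3.14, 3.14].

INTERFACE

Orientations are given as [roll, pitch, yaw] about the fixed x, y, z axes, in that order (R = Rz(yaw) Ry(pitch) Rx(roll)).
In Python, from rig import r gives the robot as it stands. Calls block until the motion is done:
- r.movep(position, orientation): joint-space move of the TCP to a pose.
- r.move_l(position, frame=None, feed=0.15): straight line of the TCP; frame=None keeps the orientation; feed is the mean speed in m/s.
- r.move_joints(angles): joint-space move.
- r.move_gripper(opening, grasp_force=None): opening from 0.0 (shut) to 1.0 (fully open); grasp_force is the grip in N (None keeps the last); returns when the fingers have stopped.
- r.wait(seconds).
- r.inverse_kinematics(position, orientation): joint angles nearest the present ones, or None.
- r.capture(name): name is "scene" or "top" or "wrist"; returns the picture (384x512x3 uint8, red, green, blue); there is no depth.
- r.get_calibration(name): a dict with "K" (3x3 intrinsics, pixels), "dist_coeffs" ([k1, k2, p1, p2, k3] as OpenCV has them; the pictures are not rectified), "R" (3x3) and "t" (3): a world point X has camera coordinates R X + t; the wrist camera has in their place "tool_from_camera" (4x4, takes a point from camera to tool coordinates, whose origin is the TCP and whose axes are the flange's). Camera axes: x right, y down, z forward; pixel columns grow to the right and rows downward; lengths in m; the calibration is good to about 2 mm. A picture is of the moment at which its call begins: read the wrist's pose just before it. get_calibration takes no time and is no camera call.
A pose or a line that the arm cannot do raises r.PlanningError and nothing moves.
- r.finish_job(): hands the job in, once; it reports no verdict.
Readings, each from a call of its own:
- r.current_t(): time.
- r.current_joint_pos(): joint angles.
- r.current_dq(): joint speeds.
- r.current_joint_efforts(): joint torques, N m.
- r.current_tool_pos(): TCP position.
- r.current_tcp_rot(): TCP orientation.
- r.current_force(): force on the tool from outside, world axes, zero at the start.
- r.current_ft_torque(): the same for the moment, N m.
- r.current_finger_gap(): opening from 0.0 (shut) to 1.0 (fully open).
Only numpy, scipy, OpenCV 4.12 (cv2) and the standard library are available. Lean on these libraries where they do the work, as an engineer would, in place of code of your own. Each camera call takes 0.05 s, during which the arm holds its last target. There are 200 camera calls.

TASK

Pick the larger of the two grey tapered adapter sleeves by its collar and set it upright, narrow end down, in the white tapered liner of the filter stand. Lower it in by hand until it just sits in the taper, without dropping it in, and let go; do not press, or it wedges and drives the liner down. Leave the stand and the smaller sleeve where they are.

Things in the scene. Friction and masses are not known exactly. Their poses are not given: they have to be found in the camera images.
- sleeve_large: Larger grey hollow sleeve, loose, 0.09 kg, 80 mm tall, upright on its narrow end: cone 34 mm across at the bottom widening evenly to 64 mm at 48 mm height, 3 mm thick rim, then a collar 48 mm across (wall 6 mm) from 51 mm height to the top; grip across the collar. Origin: centre of bottom end, z up. Sitting freely in the liner, its origin is about 34 mm above the stand's origin.
- sleeve_small: The smaller grey sleeve of the same form, 42 mm across its rim and 58 mm tall, cone 26 mm across at the bottom, collar 30 mm across. Too small for the stand; leave it. Origin: centre of the bottom end; z up.
- filter_stand: Stand, loose, 0.9 kg: 110 x 110 x 12 mm aluminium foot, round housing 86 mm across and 62 mm high, in it a white tapered liner whose mouth is 76 mm above the bench: bore 60 mm across at the mouth, 35 mm at its lower end 40 mm below (the large sleeve's taper), lip 82 mm across. Origin: centre of the underside, on the liner's axis; z up.
- liner (a joint): How far the liner has been driven down into the stand, m: 0 as it should be, 0.010 at the stop. It is held by friction, moves when pressed with more than about 9 N, and does not come back.
There are look-alikes about, which are no part of the job. What is shaped like the sleeve_large but green or purple is not meant. Several things have the shape of the filter_stand; the one meant has the colours described above.

How it is judged:
By the outcome, as a careful person would: the job done as asked, in the order asked, and still so for the second after the job is handed in, with the robot touching nothing.
It also fails if it takes over 45 s, if anything falls off the work surface, if the arm or the gripper's body presses on something with over 40 N, if the wrist force passes 120 N, or if a joint passes its speed limit or range.

## Working session

There is one attempt and no reset: what is moved stays moved. The work goes in short steps, each a Python script; the robot and the scene stay as the last script left them, time stands still between calls to the robot, and variables do not carry over. Pictures are saved under pics/ and viewed, about 8 in all and at most 12, crops included, and the job is handed in when it is done.

```bash
mkdir -p pics; ls
python3 - <<'E'
from rig import r
import cv2,numpy as np
a=r.capture("scene");b=r.capture("top")
cv2.imwrite("pics/scene.png",a[:,:,::-1]);cv2.imwrite("pics/top.png",b[:,:,::-1])
for n in("scene","top","wrist"):
    c=r.get_calibration(n);print(n,{k:np.round(v,4).tolist() for k,v in c.items()})
print(r.current_tcp_rot(),r.current_t())
E
```

```text
pics
scene {'K': [[408.6882, 0.0, 263.8106], [0.0, 408.6882, 193.3162], [0.0, 0.0, 1.0]], 'dist_coeffs': [0.0136, 0.0, 0.0, 0.0, 0.0], 'R': [[-0.6163, -0.7874, 0.0143], [-0.49, 0.3691, -0.7897], [0.6165, -0.4937, -0.6133]], 't': [0.3126, 0.3092, 0.9568]}
top {'K': [[387.7114, 0.0, 247.3303], [0.0, 387.7114, 196.7947], [0.0, 0.0, 1.0]], 'dist_coeffs': [0.007, 0.0, 0.0, 0.0, 0.0], 'R': [[-0.0238, -0.9995, 0.0193], [-0.9844, 0.02, -0.1748], [0.1743, -0.0231, -0.9844]], 't': [-0.002, 0.5014, 1.04]}
wrist {'K': [[339.7442, 0.0, 261.791], [0.0, 339.7442, 189.1737], [0.0, 0.0, 1.0]], 'dist_coeffs': [-0.0833, 0.0, 0.0, 0.0, 0.0], 'tool_from_camera': [[0.001, -0.9466, -0.3223, 0.0839], [1.0, 0.0008, 0.0009, 0.0004], [-0.0006, -0.3223, 0.9466, -0.1466], [0.0, 0.0, 0.0, 1.0]]}
[-3.13993227e+00  1.37001719e-04  4.45841611e-01] 0.1
```

View pics/scene.png

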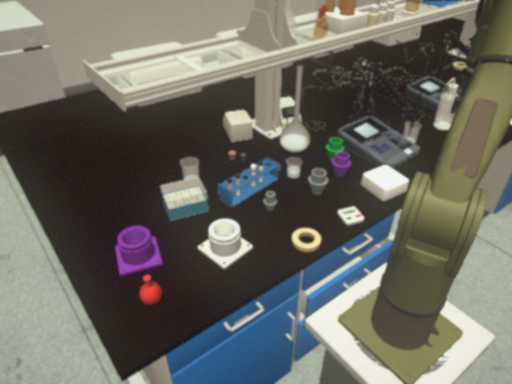

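View pics/top.png

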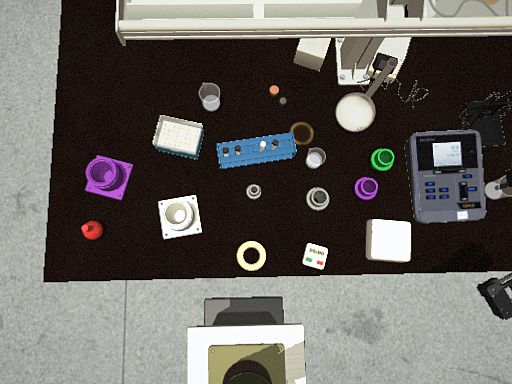

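The two pictures show these candidates:
- **Sleeves:** grey large at scene (318,180), top (318,198). Grey small at scene (270,200), top (254,191). Green at top (383,160) and purple at top (366,188) are decoys.
- **Stands:** white and aluminium at scene (225,240), top (180,215), which fits. The purple one at top (108,177) is a decoy.

Next I'll check these in an enlarged crop and triangulate.

```bash
cat > h.py <<'E'
from rig import r
import cv2,numpy as np
def ray(n,px,pose=None):
    c=r.get_calibration(n)
    u=cv2.undistortPoints(np.array([[px]],float),np.array(c["K"]),np.array(c["dist_coeffs"]))[0,0]
    d=np.array([u[0],u[1],1.])
    if n=="wrist":
        T=np.array(c["tool_from_camera"]);p,R=pose
        return p+R@T[:3,3],R@T[:3,:3]@d
    R=np.array(c["R"]);return -R.T@np.array(c["t"]),R.T@d
def onz(o_d,z):
    o,d=o_d;return o+d*(z-o[2])/d[2]
def tri(*rs):
    A=0;b=0;P=[]
    for o,d in rs:
        d=d/np.linalg.norm(d);M=np.eye(3)-np.outer(d,d);A=A+M;b=b+M@o
    x=np.linalg.solve(A,b)
    return x,max(np.linalg.norm(np.cross(x-o,d/np.linalg.norm(d))) for o,d in rs)
def pose():
    from scipy.spatial.transform import Rotation as S
    return np.array(r.current_tool_pos()),S.from_euler('xyz',r.current_tcp_rot()).as_matrix()
E
python3 - <<'E'
import cv2,numpy as np
s=cv2.imread("pics/scene.png");t=cv2.imread("pics/top.png")
def c(i,x,y):return cv2.resize(i[y:y+70,x:x+90],None,fx=4.4,fy=4.2,interpolation=cv2.INTER_CUBIC)
o=np.vstack([np.hstack([c(s,180,205),c(t,135,180)]),np.hstack([c(s,255,150),c(t,240,160)])])
cv2.imwrite("pics/crop.png",o)
E
```

```text
(no output)
```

View pics/crop.png

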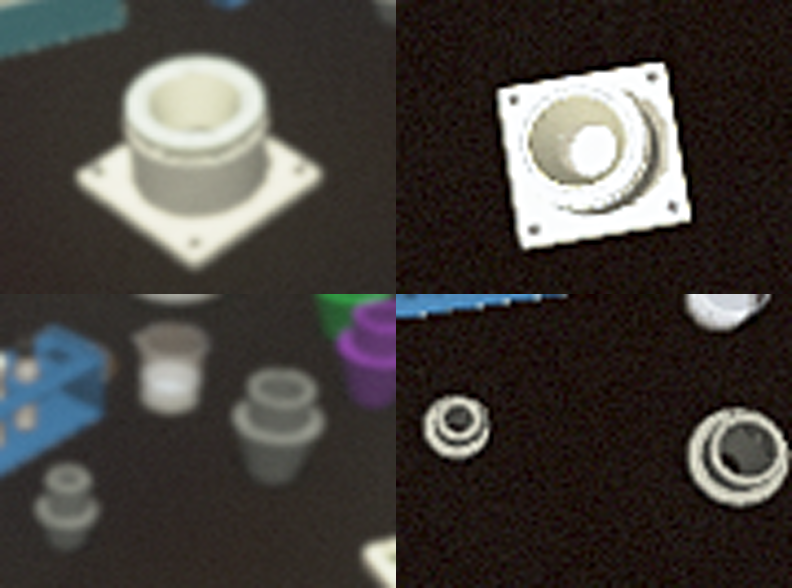

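The crop shows the grey large sleeve (right of the pair, collar and rim clearly bigger) and the white-liner stand. I read these centres:
- **Stand mouth:** scene (224.5,229.0), top (175.8,213.0).
- **Large collar:** scene (318.8,171.8), top (319.5,196.4).

Run:
```python
from h import *
print("mouth",tri(ray("scene",(224.5,229)),ray("top",(175.8,213))))
print("collar",tri(ray("scene",(318.8,171.8)),ray("top",(319.5,196.4))))
print("small",tri(ray("scene",(270.2,193.9)),ray("top",(254.3,189.5))))
print("beaker",onz(ray("top",(316,157)),.03),"purple",onz(ray("top",(366,188)),.05),"box",onz(ray("top",(388,240)),.03),"shelf?",onz(ray("top",(300,35)),.25),"teal",onz(ray("top",(178,137)),.05),"blue",onz(ray("top",(257,150)),.06))
# hull foot corners on z=.012 from crop pixels
C=[(497,90),(664,63),(691,221),(524,249)]
P=[onz(ray("top",(135+(x-396)/4.4-.4,180+y/4.2-.4)),.012) for x,y in C]
print(np.round(P,4),np.mean(P,0))
for y in np.arange(-1.57,1.6,.4):
    print(round(y,2),r.inverse_kinematics([.55,-.186,.25],[3.14159,0,y]) is not None)
print(pose()[0])
```

```text
mouth (array([0.45455739, 0.17982959, 0.07199574]), np.float64(0.0019300958143966163))
collar (array([ 0.49166032, -0.20964413,  0.07632906]), np.float64(0.0012918983438705376))
small (array([ 0.51979857, -0.03321028,  0.051281  ]), np.float64(0.0005626347664189764))
beaker [ 0.61665937 -0.21500226  0.03      ] purple [ 0.51846007 -0.34666458  0.05      ] box [ 0.37308573 -0.40367595  0.03      ] shelf? [ 0.86317281 -0.14633351  0.25      ] teal [0.67710463 0.18041179 0.05      ] blue [ 0.63166189 -0.0431032   0.06      ]
[[0.4998 0.2433 0.012 ]
 [0.5163 0.135  0.012 ]
 [0.4078 0.1178 0.012 ]
 [0.3915 0.2244 0.012 ]] [0.45386658 0.18012959 0.012     ]
-1.57 True
-1.17 True
-0.77 True
-0.37 True
0.03 True
0.43 True
0.83 True
1.23 True
[ 0.26919143 -0.56343136  0.23799104]
```

Run:
```python
from h import *
import pickle
r.movep([.4917,-.2096,.22],[np.pi,0,0])
r.wait(.2)
L=[];I=[]
for x in(.4917,.4617):
    r.move_l([x,-.2096,.22]);r.wait(.2)
    p=pose();L.append(p);I.append(r.capture("wrist")[:,:,::-1])
pickle.dump(L,open("L.pkl","wb"))
for k in 0,1:cv2.imwrite(f"pics/w{k}.png",I[k])
cv2.imwrite("pics/w.png",np.vstack([cv2.resize(i[100:340,80:440],None,fx=1.2,fy=1.2) for i in I]))
print(L,r.current_t(),r.current_joint_pos(),r.current_force())
```

```text
[(array([ 0.49169104, -0.20960756,  0.21999748]), array([[ 1.00000000e+00, -3.34349428e-06, -1.34299985e-05],
       [-3.34353387e-06, -1.00000000e+00, -2.94793241e-06],
       [-1.34299887e-05,  2.94797732e-06, -1.00000000e+00]])), (array([ 0.46293071, -0.2095191 ,  0.2200843 ]), array([[ 9.99998834e-01,  7.11563015e-04,  1.35085887e-03],
       [ 7.11774109e-04, -9.99999735e-01, -1.55792106e-04],
       [ 1.35074766e-03,  1.56753431e-04, -9.99999075e-01]]))] 2.9417 [ 0.35624358  0.56253871 -0.034182    1.94124979  0.03021158  0.63729387
 -1.26706383] [ 0.06923821 -0.0790598   0.30711588]
```

View pics/w.png

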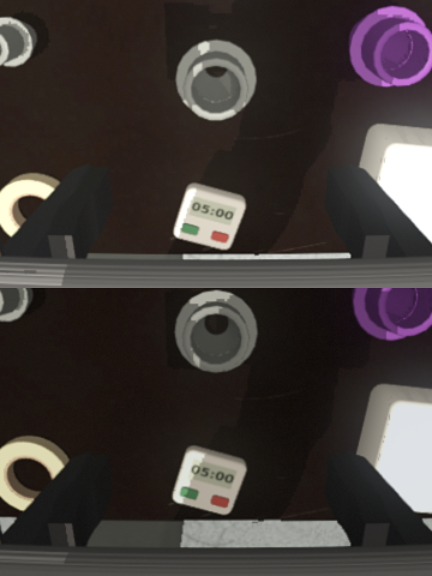

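The wrist views show the large sleeve near px (261,167) in view 0 and (261,136) in view 1, with the timer clear of it. I'll fit the outline in an enlarged crop.

Run:
```python
from h import *
import pickle
L=pickle.load(open("L.pkl","rb"));O=[]
for k,(x0,y0) in enumerate([(211,117),(211,86)]):
    i=cv2.imread(f"pics/w{k}.png")[y0:y0+100,x0:x0+100]
    i=cv2.resize(i,None,fx=4,fy=4,interpolation=cv2.INTER_CUBIC);g=cv2.cvtColor(i,6)
    m=cv2.morphologyEx((g>62).astype(np.uint8),cv2.MORPH_OPEN,np.ones((9,9)))
    c=max(cv2.findContours(m,0,2)[0],key=cv2.contourArea)
    e=cv2.fitEllipse(cv2.convexHull(c));cv2.ellipse(i,e,(0,0,255),1)
    px=(x0+e[0][0]/4-.4,y0+e[0][1]/4-.4);R=ray("wrist",px,L[k]);print(k,px,np.array(e[1])/4,onz(R,.051));O.append(R)
    for q in range(0,400,50):cv2.putText(i,str(q),(q,10),0,.35,(0,255,255));cv2.putText(i,str(q),(0,q+10),0,.35,(0,255,255))
    cv2.imwrite(f"pics/c{k}.png",i)
print(tri(*O))
cv2.imwrite("pics/c.png",np.hstack([cv2.imread("pics/c0.png"),cv2.imread("pics/c1.png")]))
```

```text
0 (259.55518493652346, 165.93207702636718) [67.35426331 68.03752899] [ 0.49204042 -0.20823784  0.051     ]
1 (259.5718933105469, 135.5294319152832) [68.472435   68.99337769] [ 0.49280149 -0.20819697  0.051     ]
(array([ 0.49418269, -0.20825978,  0.05906922]), np.float64(2.2110798909659385e-05))
```

View pics/c.png

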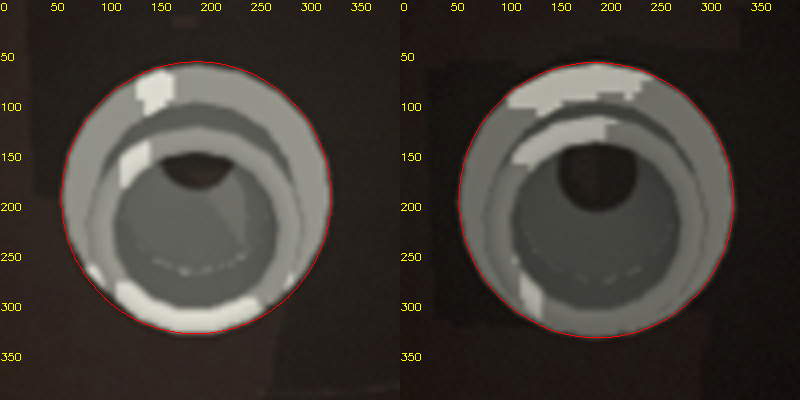

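The rim fit is clean: the diameter matches 64 mm and the centre is (0.4924,-0.2082), within about 2 mm of the triangulation. I'll look at the stand from the same relative hover before grasping, so camera bias cancels.

Run:
```python
from h import *
import pickle
L=[];t=[]
for k,x in enumerate((.4542,.4242)):
    (r.movep([x,.18,.245],[np.pi,0,0]) if k==0 else r.move_l([x,.18,.245]));r.wait(.4)
    p=pose();L.append(p);i=r.capture("wrist")[:,:,::-1];cv2.imwrite(f"pics/s{k}.png",i)
    t.append(cv2.resize(i[70:270,160:360],None,fx=2,fy=2,interpolation=cv2.INTER_CUBIC))
    for q in range(0,400,50):
        cv2.putText(t[k],str(q),(q,10),0,.35,(0,0,255));cv2.putText(t[k],str(q),(0,q+10),0,.35,(0,0,255))
pickle.dump(L,open("S.pkl","wb"));cv2.imwrite("pics/s.png",np.hstack(t));print(r.current_t())
```

```text
5.6417
```

View pics/s.png

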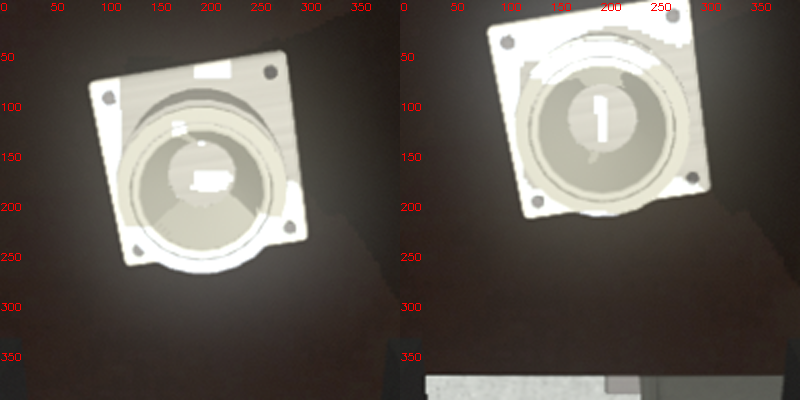

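View 0 has the lip at crop (202,190), which is px (261,165). View 1 has it at crop (202.5,129), which is px (261,134). I'll refine with a radial edge fit on the thin ring.

Run:
```python
from h import *
import pickle
L=pickle.load(open("S.pkl","rb"))
for name,r0,w in(("mouth",63,5),("ring",71,4),("lip",84,6)):
  O=[]
  for k,(cx,cy) in enumerate([(202,190),(202.5,129)]):
    s=1 if k==0 else 1.025
    g=cv2.cvtColor(cv2.imread(f"pics/s{k}.png"),6).astype(np.float32)
    g=cv2.GaussianBlur(cv2.resize(g[70:270,160:360],None,fx=2,fy=2,interpolation=cv2.INTER_CUBIC),(0,0),1.)
    rr=np.arange(r0*s-w,r0*s+w,.25);P=[]
    for a in np.arange(0,2*np.pi,.05):
        X=(cx+rr*np.cos(a)).astype(np.float32);Y=(cy+rr*np.sin(a)).astype(np.float32)
        v=cv2.remap(g,X[None],Y[None],1)[0]
        d=v if name=="ring" else -np.abs(np.gradient(v))
        j=np.argmin(d)
        if 0<j<len(rr)-1:P.append((X[j],Y[j]))
    P=np.array(P,np.float32)
    for _ in range(3):
        e=cv2.fitEllipseDirect(P);res=np.abs(np.hypot(*(P-e[0]).T)-np.mean(e[1])/2);P=P[res<max(1.2,np.median(res)*2)]
    px=(160+e[0][0]/2-.25,70+e[0][1]/2-.25);R=ray("wrist",px,L[k]);O.append(R)
    print(name,k,len(P),np.round(px,2),np.round(np.array(e[1])/2,1),onz(R,.076)[:2])
  print(tri(*O))
```

```text
mouth 0 111 [260.25 164.85] [59.8 62.3] [0.45575079 0.18034391]
mouth 1 123 [260.59 134.34] [63.5 64.2] [0.45542251 0.180342  ]
(array([0.45482892, 0.18035325, 0.07248275]), np.float64(2.8411333942033675e-06))
ring 0 105 [260.28 165.06] [68.4 70.1] [0.45554213 0.18031757]
ring 1 124 [260.61 134.07] [72.1 72.5] [0.45567921 0.18032797]
(array([0.45592183, 0.18031863, 0.07744485]), np.float64(5.95004127573293e-06))
lip 0 58 [259.94 163.46] [85.4 86.2] [0.45711762 0.18064121]
lip 1 77 [260.61 133.78] [87.5 87.8] [0.45594921 0.18032553]
(array([0.45381392, 0.18052654, 0.06319832]), np.float64(0.00017111625480045923))
```

Run:
```python
from h import *
import pickle
r.movep([.4924,-.2082,.16],[np.pi,0,0])
r.move_l([.4924,-.2082,.058],[np.pi,0,0],feed=.06);r.wait(.3)
print(pose()[0],r.current_force())
r.move_gripper(.4,15);r.wait(.2)
print("gap",r.current_finger_gap()*88,r.current_force())
r.move_l([.4924,-.2082,.21],[np.pi,0,0],feed=.08);r.wait(.3)
p=pose();i=r.capture("wrist")[:,:,::-1];pickle.dump(p,open("G.pkl","wb"));cv2.imwrite("pics/g.png",i)
print("gap",r.current_finger_gap()*88,r.current_force(),p[0],r.current_t())
o=i[100:384,120:400];o=cv2.resize(o,None,fx=2,fy=2,interpolation=cv2.INTER_CUBIC)
for q in range(0,560,50):cv2.putText(o,str(q),(q,10),0,.35,(0,255,255));cv2.putText(o,str(q),(0,q+10),0,.35,(0,255,255))
cv2.imwrite("pics/g2.png",o)
```

```text
[ 0.49246071 -0.20821207  0.05809454] [ 1.66457968  0.1961291  -0.30918237]
gap 48.05165943914352 [-0.32089993 -0.24682187 -0.22957538]
gap 48.146147337626104 [-1.0141376  -0.01810965 -1.25245065] [ 0.49235193 -0.20817098  0.2098963 ] 12.5667
```

View pics/g2.png

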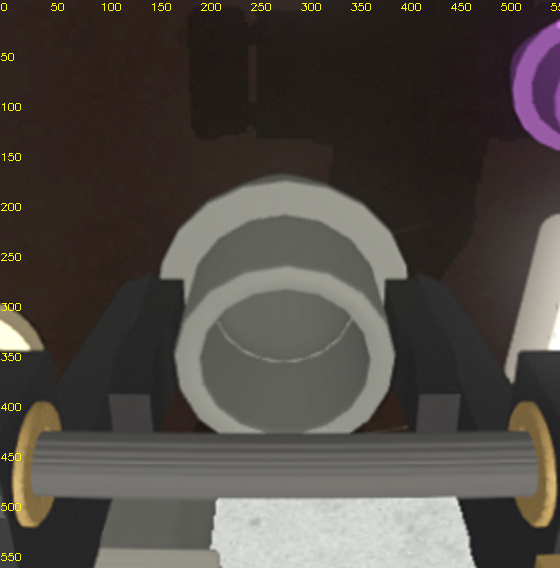

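```bash
cat >> h.py <<'E'
def proj(X,p):
    c=r.get_calibration("wrist");T=np.array(c["tool_from_camera"]);P,R=p
    Y=(((np.atleast_2d(X)-P)@R)-T[:3,3])@T[:3,:3]
    return cv2.projectPoints(Y,np.zeros(3),np.zeros(3),np.array(c["K"]),np.array(c["dist_coeffs"]))[0][:,0]
E
python3 - <<'E'
from h import *
import pickle
p=pickle.load(open("G.pkl","rb"))
a=np.linspace(0,2*np.pi,361)
for n,rad,dz in(("rim",.032,-.007),("collar out",.024,.022),("in",.018,.022)):
    q=(proj(p[0]+np.c_[rad*np.cos(a),rad*np.sin(a),0*a+dz],p)-[120,100])*2
    print(n,"x",q[:,0].min(),q[:,0].max(),"y",q[:,1].min(),q[:,1].max())
E
```

```text
rim x 155.54687294508767 406.85977642792477 y 177.94923024213386 401.1978589654732
collar out x 169.19101821432253 392.60615727426443 y 261.5050703224605 451.5059927151417
in x 197.10145252334786 364.7009687076402 y 287.94018672678607 430.30672052944465
```

Grip confirmed: the gap is 48.1 mm and the sleeve is upright. In hand it appears about 0.9 mm off in y, which I take as camera bias, so I'm correcting the target to (0.4558, 0.1811). The seat is expected at TCP z ≈ 0.092. I'll carry it over and lower it under force watch.

Run:
```python
from h import *
x,y=.4558,.1811;O=[np.pi,0,0]
r.movep([x,y,.21],O)
r.move_l([x,y,.108],O,feed=.06);r.wait(.4)
def F(n=4):
    v=[]
    for _ in range(n):v.append(r.current_force());r.wait(.03)
    return np.mean(v,0)
f0=F();print("base",f0,pose()[0])
z=.108
while z>.0905:
    z-=.001;r.move_l([x,y,z],O,feed=.02);r.wait(.1)
    f=F()-f0;print(round(z,4),np.round(f,2),np.round(r.current_ft_torque(),2),round(pose()[0][2],4))
    if f[2]>1.0 or np.hypot(*f[:2])>1.5:break
print(r.current_t(),r.current_finger_gap()*88)
```

```text
base [-0.25692145 -0.09824399 -1.54092545] [0.45578474 0.18111126 0.10799083]
0.107 [-0.4   0.16  0.24] [0.04 0.06 0.05] 0.107
0.106 [ 0.56 -0.07  0.31] [ 0.06 -0.02  0.  ] 0.106
0.105 [0.62 0.2  0.93] [ 0.08  0.02 -0.  ] 0.105
0.104 [0.23 0.1  0.79] [ 0.02  0.04 -0.04] 0.104
0.103 [ 0.21 -0.17  0.57] [ 0.03  0.03 -0.03] 0.103
0.102 [0.   0.23 0.09] [-0.02 -0.05  0.03] 0.102
0.101 [0.38 0.29 0.13] [ 0.04 -0.01 -0.02] 0.101
0.1 [ 0.16 -0.41  0.4 ] [ 0.03  0.03 -0.02] 0.1
0.099 [ 0.37 -0.24  0.94] [ 0.01  0.01 -0.02] 0.099
0.098 [0.34 0.09 0.9 ] [0.03 0.01 0.  ] 0.098
0.097 [ 0.24 -0.28  0.06] [ 0.08 -0.02  0.  ] 0.097
0.096 [0.86 0.1  0.44] [ 0.04 -0.02 -0.  ] 0.096
0.095 [0.31 0.32 0.22] [-0.02  0.03  0.01] 0.095
0.094 [-0.2  -0.07  0.41] [-0.08  0.13  0.05] 0.094
0.093 [-0.19 -0.87  1.22] [-0.31  0.17 -0.  ] 0.093
23.65 48.199107602251466
```

Contact starts at 0.093, with a light push toward -y. I'll shift slightly and continue in 0.5 mm steps.

Run:
```python
from h import *
x,y,z=.4558,.1806,.093;O=[np.pi,0,0];f0=np.array([0.05,-.08,-1.1])
def F(n=6):
    v=[]
    for _ in range(n):v.append(np.r_[r.current_force(),r.current_ft_torque()]);r.wait(.03)
    v=np.mean(v,0);v[:3]-=f0;return v
for s in range(8):
    r.move_l([x,y,z],O,feed=.02);r.wait(.15);f=F()
    print(np.round([x,y,z],4),np.round(f,2))
    if f[2]>1.5 or z<.0912:break
    x+=np.clip(f[0]*.0002,-.0003,.0003) if abs(f[0])>.6 else 0
    y+=np.clip(f[1]*.0002,-.0003,.0003) if abs(f[1])>.6 else 0
    z-=.0005
i=r.capture("wrist")[:,:,::-1];cv2.imwrite("pics/f.png",i)
cv2.imwrite("pics/f2.png",cv2.resize(i[100:384,120:400],None,fx=2,fy=2))
print(r.current_t(),pose()[0])
```

```text
[0.4558 0.1806 0.093 ] [-0.89 -0.27  0.7  -0.03  0.26  0.01]
[0.4556 0.1806 0.0925] [-1.52  0.19  5.48  0.04  0.42  0.01]
24.9 [0.45563053 0.18068874 0.09264884]
```

Run:
```python
from h import *
x,y,z=.4552,.1807,.0930;O=[np.pi,0,0];f0=np.array([0.05,-.08,-1.1])
def F(n=6):
    v=[]
    for _ in range(n):v.append(np.r_[r.current_force(),r.current_ft_torque()]);r.wait(.03)
    v=np.mean(v,0);v[:3]-=f0;return v
for s in range(8):
    r.move_l([x,y,z],O,feed=.02);r.wait(.15);f=F()
    print(np.round([x,y,z],5),np.round(f,2),pose()[0])
    if f[2]>1.3 or z<.0916:break
    z-=.00025
print(r.current_t())
```

```text
[0.4552 0.1807 0.093 ] [-0.29  0.32  0.72  0.06  0.05  0.  ] [0.45538529 0.18067623 0.09292855]
[0.4552  0.1807  0.09275] [ 0.33  0.13  1.46 -0.01 -0.02 -0.02] [0.45533061 0.1806964  0.0928117 ]
26.1
```

The contact is light and centred: about 1 N, with moments near zero. Releasing now.

Run:
```python
from h import *
import pickle
r.move_gripper(.75);r.wait(.3);print("gap",r.current_finger_gap(),r.current_force())
r.move_l([.4553,.1807,.20],[np.pi,0,0],feed=.06)
r.move_l([.4153,.1807,.27],[np.pi,0,0],feed=.15);r.wait(.3)
p=pose();i=r.capture("wrist")[:,:,::-1];s=r.capture("scene")[:,:,::-1];t=r.capture("top")[:,:,::-1]
pickle.dump(p,open("E.pkl","wb"))
for n,v in(("e",i),("es",s),("et",t)):cv2.imwrite(f"pics/{n}.png",v)
b=lambda m,y,x,h,w:cv2.resize(m[y:y+h,x:x+w],(400,300),interpolation=cv2.INTER_CUBIC)
cv2.imwrite("pics/end.png",np.hstack([b(s,195,175,75,100),b(i,60,160,150,200)]))
print(r.current_t())
```

```text
gap 0.7518897747034037 [-0.5646907   0.16170313 -0.30429623]
29.9333
```

View pics/end.png

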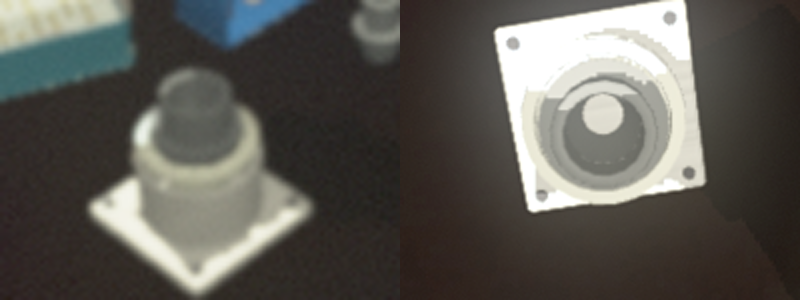

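The sleeve stands upright and centred in the stand. The collar top is at scene (223.6,215.9), and in the wrist crop it is at (203,134), px (261,126.5). I'll check height and position, then hand in.

Run:
```python
from h import *
import pickle
p=pickle.load(open("E.pkl","rb"))
x,e=tri(ray("scene",(223.6,215.9)),ray("wrist",(261.2,126.6),p));print(x,e)
a=cv2.imread("pics/top.png");b=cv2.imread("pics/et.png")
d=cv2.absdiff(a,b).max(2)
print("small diff px",(d[178:204,242:268]>60).sum())
if abs(x[0]-.455)<.006 and abs(x[1]-.1805)<.006 and .104<x[2]<.122: r.finish_job();print("done",r.current_t())
```

```text
[0.45504562 0.17912486 0.11728465] 0.0012253439207267323
small diff px 0
the job is handed in; nothing more can be done
the job is handed in; nothing more can be done
```

The larger grey sleeve is seated upright, narrow end down, in the white liner of the stand, and the job is handed in at about 30 s on the robot's clock. I gripped it by the collar, carried it over and lowered it in small force-watched steps until it just touched, then let go.

- **Pressing force:** the contact peaked at about 5.5 N on one step when the sleeve was slightly off-centre, under the roughly 9 N that moves the liner. I backed off, re-centred, and let go at about 1.5 N with almost no sideways load.
- **Height and position:** the collar top measured at (0.455, 0.179, 0.117). A freely seated sleeve should be at 0.114, so this agrees to about 3 mm, no finer than my measurements. At release the gripper height put the sleeve about 0.8 mm above the nominal seat, which suggests the liner was not driven down. I did not measure the liner itself.
- **Other objects:** the smaller sleeve shows no change in the top camera picture. The stand looked in place in the final picture, but I did not measure its position afterwards.

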